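# Hold a specimen carrier in the slot of the curing box

### The arm

A 6-joint arm with a two-finger parallel gripper is mounted at the origin on a cart in front of the work surface, level with it; the furniture and walls round the work are solid. World frame = base frame: x ahead of the robot, y to its left, z up, the work surface at z = 0. Lengths are in m, angles in rad, forces in N, time in s.
With the tool pointing down it reaches from about 0.35 to 0.975 m from the base axis. Payload 4.9 kg.
Tool frame: the origin (TCP) lies midway between the tips of the shut fingers; the grasp point (between the pads) lies 19 mm behind it; z points along the fingers, x is the direction in which the jaws open and shut, and the axes are right-handed (so a half turn about z gives the same grasp; the last joint's range is limited). The gripper opens to 85 mm and grips with 20 to 120 N. Pads are 22 mm wide; open, the fingers measure 114 mm over their backs; the gripper's body (76 mm by 85 mm) begins 54 mm behind the grasp point. The pads swing forward as they close: fully open they stand 13 mm farther back than shut.
Start: joints at [1.089, 0.053, 1.613, -0, 1.476, -0.119], TCP at [0.222, 0.584, 0.231] pointing down, gripper open.
Joint ranges: [-3.01, 3.01], [-1.01, 2.22], [0.06, 2.58], [-1.02, 4.17], [0.09, 2.62], [-3.14, 3.14]. Speed limits (rad/s): [2.57, 2.57, 3.14, 3.14, 3.14, 3.14].

### API

Orientations are given as a rotation vector (axis times angle).
In Python, from station import ctrl gives the robot as it stands.
- The arm moves only by the tool step_arm, never from a script. Its argument "increments" is text: rows parted by semicolons, each of 6 numbers parted by spaces: the shift along the tool's x, y, z as a fraction of full scale, then the turn, a rotation vector about the tool's x, y, z as a fraction of full scale. In form: x y z rx ry rz; .... A call has 1 to 12 rows; each row shifts and turns the commanded pose from where the row before left it, along the tool's axes as they then stand; what a row does not reach is not made up. Full scale, the value 1, is 0.025 m for a shift and 0.1 rad for a turn. A row lasts 1/12 s, in which the tool goes at most 41.7 mm and 7.16 degrees, less where a joint would pass 70% of its speed; a pose out of reach is approached as far as the arm can. A call with a number of a shift or a turn outside -1 to 1 is refused whole. A call with a gripper value outside its range is refused whole. "fingers" is the opening, from -1 (shut) to 1 (fully open), so that 0 is half open, set as the call begins (left out, the last holds). The fingers move at their own pace and stop on an object; "newtons" is the grip in N (left out, the last holds). Time passes only in rows, so rows that do not move let the fingers close. It gives the time, the measured TCP pose, the force and the opening at its end, in the units of the state.
- ctrl.get_obs(): the state, without advancing time (a new reading comes with each control period).
- ctrl.get_image(name): name is "side" or "top" or "wrist"; returns a dict with "pixels" (400x640x3 uint8, red, green, blue), "intrinsics" (3x3 intrinsics, pixels), "eye" and "orientation" of the camera in the world. Camera axes: x right, y down, z forward; pixel columns grow to the right and rows downward; lengths in m; the calibration is good to about 2 mm. A picture is of the moment at which its call begins. There is no depth.
- ctrl.finish_job(): hands the job in, once; it reports no verdict.
The state is a dict: "t": time; "q": joint angles; "dq": joint speeds; "effort": joint torques, N m; "tool_pos": TCP position; "tool_rot": TCP orientation; "contact_force": force on the tool from outside, world axes, zero at the start; "wrist_torque": the same for the moment, N m; "opening": finger opening in m.
Only numpy, scipy, OpenCV 4.12 (cv2) and the standard library are available. Lean on these libraries where they do the work, as an engineer would, in place of code of your own. Each camera call takes 0.05 s, during which the arm holds its last target.

### The job

First slide the flat cover of the curing box all the way from the narrow slot over the open material well. Then lift the specimen carrier out of its stand, pass its blade straight down through the slot and finish while holding it there: the gripper keeps hold, with the blade deep inside and the carrier's collar about one centimetre above the top of the box, neither resting on it nor pressed hard against the slot. Leave the things around where they are.

Things in the scene. Friction and masses are not known exactly. Their poses are not given: they have to be found in the camera images.
- curing_box: white metal curing box, 90 mm (x) by 164 mm (y), 72 mm high, fixed, yaw up to 0.4 rad, left or right of the stand. Origin: centre of its underside; z up. In its top: on the +y half the narrow slot, on the -y half an open square material well 52 mm wide with four small pots. Guide rails 10 mm high run along y, 36.5 to 43.5 mm either side of the middle.
- slot (a point): centre of the slot's mouth in the plane of the box top (72 mm above the worktop, 38 mm to the box's +y), axes as the box's. Slot: 42 mm long (y), 10 mm wide (x), 2 mm bevel at the mouth; plate 8 mm thick, chamber beneath it more than 50 mm deep. The cover lies over it at the start.
- well (a point): centre of the material well's mouth in the plane of the top plate, 76 mm from the slot towards the box's -y; axes as the box's
- cover (a joint): slide of the cover, in m: 0 = over the slot, grows as the cover slides along the box's -y, end stop at 0.076 = fully over the well. It starts between 0 and 0.010, is stiff by about 1.2 N of friction and stays where it is left.
- cover_tab (a point): centre of the black upright finger tab on the cover, axes as the box's: 12 mm thick along y (the slide direction), 36 mm wide along x, from 15 mm below this point (the cover's upper face) to 15 mm above it. The cover is a flat aluminium plate 70 x 66 x 4 mm on top of the box.
- carrier_grip (a point): centre of the black grip of the specimen carrier, a loose part of 50 to 90 g, 98 mm tall, that hangs upright in the stand with its collar on the stand's top. Axes: z up, y along its width, x through its thickness. Grip: 12 mm thick (x), 34 mm wide (y), 46 mm high. Below it, 23 to 29 mm under this point, the collar, 18 x 54 x 6 mm.
- carrier_tip (a point): centre of the lower end of the carrier's blade, 75 mm below the grip's centre; axes as the carrier's. The aluminium blade under the collar is 8 mm thick (x), 40 mm wide (y), 46 mm long, its lowest 4 mm narrowed to 6 x 36 mm, with a white disc near its end. The carrier is the same turned by half a turn.
- stand: steel stand of the carrier, fixed: base 70 x 90 mm, 56 mm high, with a top plate 44 x 86 mm that has a slot 12 x 44 mm (2 mm play about the blade on each side). Origin: centre of its underside; the carrier's axes are the stand's at the start.
- dappen_dish: small amber glass dappen dish, 35 mm wide, 30 mm high, on the worktop between the box and the stand; bystander. Origin: centre of its underside.
- plaster_cast: stone jaw model, 58x68x32 mm, behind the work; bystander. Origin: centre of its underside.
- bottle_amber: small amber bottle with black cap, 36 mm wide, 78 mm high, behind the work at the left; bystander. Origin: centre of its underside.
- mouth_mirror: mouth mirror, 161 mm long, lying flat behind the work at the right; bystander. Origin: centre of its underside.
Mind the look-alikes: they are no part of the job. Leave any pink look-alike of the part that bears carrier_grip alone.

How it is judged:
By the outcome, as a careful person would: the job done as asked, in the order asked, and still so for the second after the job is handed in, while the arm keeps its last pose, push and grip.
It also fails if it takes over 53 s, if anything falls off the work surface, if the arm or the gripper's body presses on something with over 40 N, if the wrist force passes 120 N, or if a joint passes its speed limit or range.

## Working session

There is one attempt and no reset: what is moved stays moved. The work goes in short steps, Python scripts to look and compute and a tool call to move; the robot and the scene stay as the last step left them, time stands still between calls to the robot, and variables do not carry over. Pictures are saved under pics/ and viewed, and the job is handed in when it is done.

Besides the shell and the picture viewer there is one more tool, called after "Request:" in YAML: its name, and indented under it one key for each argument. step_arm: Moves the arm, as the interface text tells. Shift numbers are shares of 0.025 m and turn numbers shares of 0.1 rad, none past 1 either way. Its arguments: {"type":"object","properties":{"increments":{"type":"string"},"fingers":{"type":"number"},"newtons":{"type":"number"}},"required":["increments"]}

```bash
ls; mkdir -p pics; python3 - <<'E'
from station import ctrl
import cv2,numpy as np
o=ctrl.get_obs()
for k,v in o.items(): print(k,np.round(v,4))
for n in ["side","top","wrist"]:
    d=ctrl.get_image(n); cv2.imwrite(f"pics/{n}0.png",d["pixels"][:,:,::-1])
    print(n,d["intrinsics"],d["eye"],d["orientation"])
E
```

```text
pics
t 0.0
q [ 1.0891  0.0534  1.6143 -0.      1.476  -0.119 ]
dq [-0.0011 -0.0005 -0.001   0.001   0.0008 -0.001 ]
effort [-1.50000e-03 -3.93676e+01 -3.70175e+01 -2.00000e-04  7.00000e-03
  0.00000e+00]
tool_pos [0.2215 0.5838 0.2301]
tool_rot [ 2.5849  1.7837 -0.0028]
contact_force [0.3215 0.3736 0.2537]
wrist_torque [ 0.0422 -0.0388 -0.0064]
opening 0.0853
side [[469.83257564   0.         322.40097021]
 [  0.         469.83257564 199.13470893]
 [  0.           0.           1.        ]] [ 0.55182171 -0.3028025   0.95559175] [-2.6490618   0.04130848 -0.01400483]
top [[378.57664258   0.         324.1599743 ]
 [  0.         378.57664258 198.95340129]
 [  0.           0.           1.        ]] [0.42095091 0.1940126  0.92785012] [-2.14067048  2.12779337 -0.19349929]
wrist [[346.01943133   0.         332.27179514]
 [  0.         346.01943133 200.52870365]
 [  0.           0.           1.        ]] [0.14581117 0.61316532 0.37247405] [2.35806511 1.62816737 0.26010186]
```

View pics/side0.png

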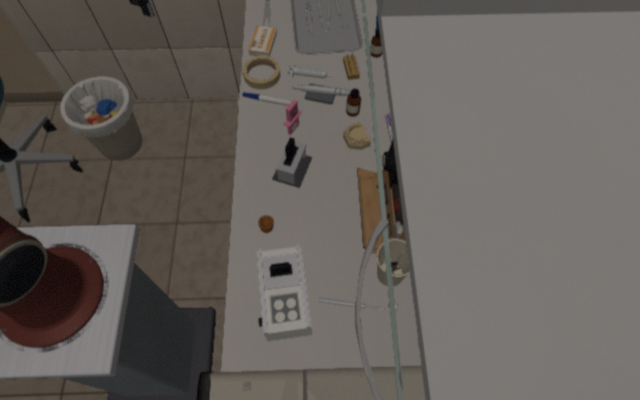

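View pics/top0.png

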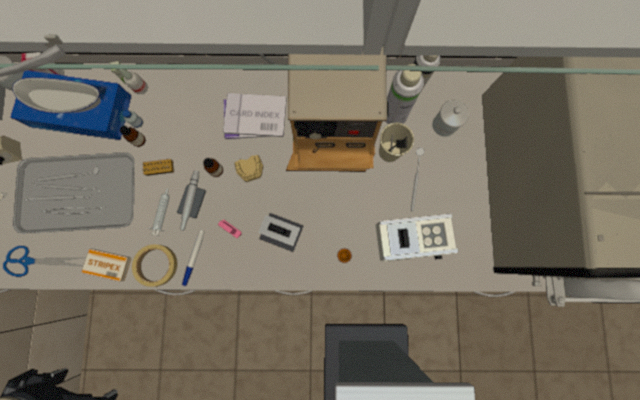

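View pics/wrist0.png

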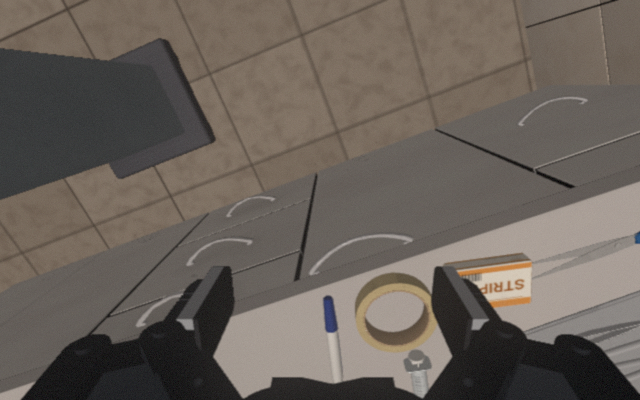

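The side view shows the box around (283,290), the stand with the black carrier at (291,160), and a pink look-alike at (292,115). In the top view the box is at (418,238), the stand at (281,231), the pink part at (230,229) and the dish at (344,255). I'll take enlarged crops next.

```bash
cat > h.py <<'E'
import numpy as np,cv2
from scipy.spatial.transform import Rotation as R
def ray(d,u,v):
    K=np.array(d["intrinsics"]);r=R.from_rotvec(d["orientation"]).as_matrix()
    return np.array(d["eye"]), r@np.linalg.inv(K)@np.array([u,v,1.])
def plane(d,u,v,z):
    e,r=ray(d,u,v); return e+r*(z-e[2])/r[2]
def proj(d,p):
    K=np.array(d["intrinsics"]);r=R.from_rotvec(d["orientation"]).as_matrix()
    c=K@(r.T@(np.array(p)-d["eye"])); return c[:2]/c[2]
def crop(d,u0,v0,w,h,s,name):
    im=d["pixels"][v0:v0+h,u0:u0+w,::-1]
    im=cv2.resize(np.ascontiguousarray(im),None,fx=s,fy=s,interpolation=cv2.INTER_CUBIC)
    for i in range(0,w,10): 
        cv2.line(im,(i*s,0),(i*s,6),(0,0,255),1); cv2.putText(im,str(u0+i),(i*s,16),0,.3,(0,0,255))
    for i in range(0,h,10):
        cv2.line(im,(0,i*s),(6,i*s),(0,0,255),1); cv2.putText(im,str(v0+i),(8,i*s+4),0,.3,(0,0,255))
    cv2.imwrite(name,im)
E
python3 - <<'E'
from h import *
from station import ctrl
import pickle
t=ctrl.get_image("top"); s=ctrl.get_image("side")
pickle.dump((t,s),open("im0.pkl","wb"))
crop(t,370,205,95,65,8,"pics/tbox.png")
crop(t,250,205,60,55,10,"pics/tst.png")
crop(s,245,240,75,100,6,"pics/sbox.png")
crop(s,260,95,60,95,6,"pics/sst.png")
E
```

```text
(no output)
```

View pics/tbox.png

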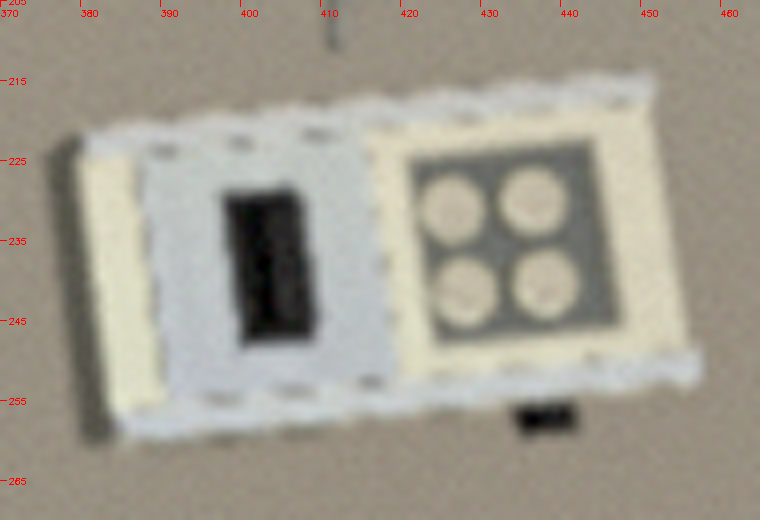

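View pics/tst.png

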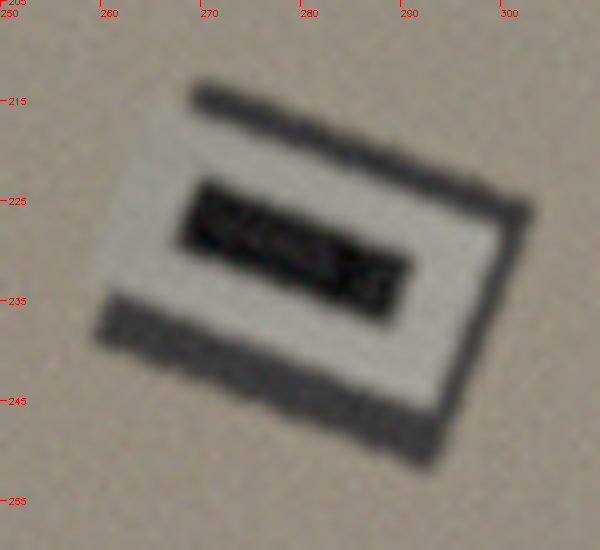

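View pics/sbox.png

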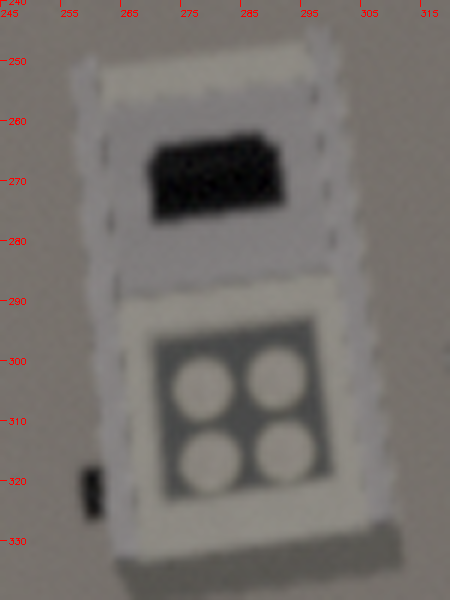

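View pics/sst.png

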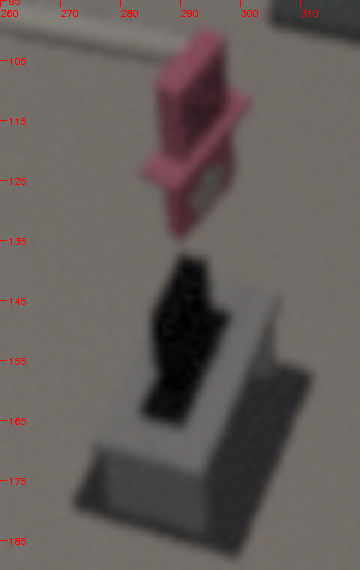

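There are two candidates for the carrier: the black one hanging in the stand, top (279,229) and side (289,155), and a pink one beside it, top (230,229) and side (292,115). The black one has a black grip, a collar on the stand and sits in the stand's slot, as described. The pink one is the look-alike and I'll leave it alone. Next I'll fit the poses.

```bash
python3 - <<'E'
from h import *
import pickle
from scipy.optimize import least_squares
t,s=pickle.load(open("im0.pkl","rb"))
H=.5
top=[((421,225),(26,-12,72)),((443.3,222.5),(26,-64,72)),((446.7,245.3),(-26,-64,72)),((424.5,248),(-26,-12,72)),
 ((381.5,222),(43.5,82,82)),((452,214.5),(43.5,-82,82)),((457.5,252),(-43.5,-82,82)),((385,259.5),(-43.5,82,82))]
sd=[((270.8,296.2),(-26,-12,72)),((297.5,293.3),(26,-12,72)),((300,319.2),(26,-64,72)),((273,323.3),(-26,-64,72)),((264.5,333),(-36.5,-82,72))]
def W(p,b):
    c,sn=np.cos(p[2]),np.sin(p[2]);b=np.array(b)/1000.
    return np.array([p[0]+c*b[0]-sn*b[1],p[1]+sn*b[0]+c*b[1],b[2]])
def fit(ob,x0):
    f=lambda p:np.concatenate([proj(d,W(p,b))-(np.array(u)-H) for d,l in ob for u,b in l])
    r=least_squares(f,x0,loss='soft_l1');return r.x,f(r.x)
x0=[.4,-.05,0]
for ob in ([(t,top)],[(s,sd)],[(t,top),(s,sd)]):
    x,r=fit(ob,x0);print(np.round(x,4));print(np.round(r.reshape(-1,2),1).tolist())
bx=x
# cover edges in box frame z=76
def B(p,w):
    d=w[:2]-p[:2];c,sn=np.cos(p[2]),np.sin(p[2]);return np.array([c*d[0]+sn*d[1],-sn*d[0]+c*d[1]])*1000
for u in [(387.5,230),(390,250),(416.5,225),(419,250)]: print("cover top",B(bx,plane(t,u[0]-H,u[1]-H,.076)))
for u in [(265,256.5),(295,252),(265,289.5),(295,286.5)]: print("cover side",B(bx,plane(s,u[0]-H,u[1]-H,.076)))
# stand plate
st=[((302.5,226.5),(35,-45,2))]
for n,u,z in [("plate",(300.5,228),.056),("plate",(293.5,246),.056),("plate",(261.5,233.8),.056),("plate",(268.5,217),.056),
  ("coll",(270.5,223.5),.062),("coll",(291.5,231),.062),("coll",(288.7,237.5),.062),("coll",(267.5,229.8),.062)]:
    print(n,plane(t,u[0]-H,u[1]-H,z).round(4))
for n,u,z in [("plate",(305,145),.056),("plate",(294,173),.056),("plate",(275.5,169),.056),("coll",(297,147.5),.062),("coll",(290,165),.062),("coll",(283,163.5),.062),("griptop",(290.5,138),.108),("griptop",(294.5,138),.108)]:
    print("S",n,plane(s,u[0]-H,u[1]-H,z).round(4))
for u,d in (((344,255),t),((266,223),s)): print("dish",plane(d,*u,.02).round(3))
print("pink",plane(t,230,229,.03),plane(s,292,115,.03))
E
```

```text
[ 0.4862 -0.0225  0.1076]
[[0.1, 0.0], [0.4, 0.2], [0.6, 0.3], [-0.0, -0.1], [-1.7, -1.0], [-0.3, -0.8], [0.5, 0.4], [-0.2, 0.5]]
[ 0.4871 -0.0221  0.0743]
[[-0.2, -0.3], [0.1, -0.2], [-0.2, 0.8], [-0.9, -0.4], [2.5, 0.2]]
[ 0.4862 -0.0222  0.1006]
[[0.1, 0.0], [0.4, 0.4], [0.4, 0.4], [-0.2, -0.1], [-1.7, -1.3], [-0.2, -0.6], [0.3, 0.6], [-0.5, 0.2], [-0.4, 0.1], [-0.2, -0.5], [0.2, 0.4], [-0.4, -0.0], [3.2, 0.7]]
cover top [21.63873198 66.2072744 ]
cover top [-23.31974075  66.17131331]
cover top [26.67834237 -0.59312925]
cover top [-29.47879851   1.50802296]
cover side [-29.85525173  69.08284078]
cover side [30.4479454  70.80412379]
cover side [-34.89051749   1.42938701]
cover side [23.00623754 -0.2184822 ]
plate [0.5064 0.2432 0.056 ]
plate [0.465  0.2585 0.056 ]
plate [0.4925 0.3326 0.056 ]
plate [0.5315 0.3177 0.056 ]
coll [0.5157 0.3118 0.062 ]
coll [0.4988 0.2633 0.062 ]
coll [0.4839 0.2694 0.062 ]
coll [0.5012 0.3182 0.062 ]
S plate [0.5326 0.3242 0.056 ]
S plate [0.5069 0.249  0.056 ]
S plate [0.4653 0.2608 0.056 ]
S coll [0.5143 0.3136 0.062 ]
S coll [0.4983 0.2666 0.062 ]
S coll [0.4826 0.2711 0.062 ]
S griptop [0.5021 0.3075 0.108 ]
S griptop [0.5109 0.3073 0.108 ]
dish [0.445 0.14  0.02 ]
dish [0.444 0.143 0.02 ]
pink [0.50436045 0.4104087  0.03      ] [0.50238463 0.43150167 0.03      ]
```

Request:
step_arm:
  increments: "0 0 0 0 0 -0.92;0 0 0 0 0 -0.92;0 0 0 0 0 -0.92;0 0 0 0 0 -0.92;0 0 0 0 0 -0.92"
  fingers: 0

```text
t: 0.67
tool_pos: [0.2218, 0.5842, 0.2311]
tool_rot: [2.106, 2.331, -0.001]
contact_force: [-0.4, 0.2, -0.1]
opening: 0.0428
```

Request:
step_arm:
  increments: "-0.99 0.34 0 0 0 0;-0.99 0.34 0 0 0 0;-0.99 0.34 0 0 0 0;-0.99 0.34 0 0 0 0;-0.99 0.34 0 0 0 0;-0.99 0.34 0 0 0 0;-0.99 0.34 0 0 0 0;-0.99 0.34 0 0 0 0;-0.99 0.34 0 0 0 0;-0.99 0.34 0 0 0 0;-0.99 0.34 0 0 0 0;-0.99 0.34 0 0 0 0"

```text
t: 1.67
tool_pos: [0.3524, 0.2974, 0.2313]
tool_rot: [2.111, 2.327, 0.0]
contact_force: [-0.1, 1.4, -0.0]
opening: 0.0429
```

Request:
step_arm:
  increments: "-0.99 0.34 0 0 0 0;-0.99 0.34 0 0 0 0;-0.99 0.34 0 0 0 0;-0.99 0.34 0 0 0 0;-0.99 0.34 0 0 0 0;-0.99 0.34 0 0 0 0;-0.99 0.34 0 0 0 0;-0.99 0.34 0 0 0 0;-0.99 0.34 0 0 0 0;-0.99 0.34 0 0 0 0;-0.99 0.34 0 0 0 0;-0.99 0.34 0 0 0 0"

```text
t: 2.67
tool_pos: [0.4828, 0.0116, 0.2313]
tool_rot: [2.111, 2.326, 0.0]
contact_force: [-0.2, 0.1, 0.2]
opening: 0.043
```

Request:
step_arm:
  increments: "0 0 0 0 0 0;0 0 0 0 0 0"

```text
t: 2.83
tool_pos: [0.4826, 0.0121, 0.2311]
tool_rot: [-2.113, -2.324, 0.0]
contact_force: [0.1, 0.9, 0.7]
opening: 0.0429
```

```bash
python3 - <<'E'
from h import *
from station import ctrl
import pickle
w=ctrl.get_image("wrist");pickle.dump(w,open("w1.pkl","wb"))
cv2.imwrite("pics/w1.png",w["pixels"][:,:,::-1])
o=ctrl.get_obs();print(o["t"],o["tool_pos"],o["tool_rot"],o["opening"],o["q"])
m=R.from_rotvec(o["tool_rot"]).as_matrix();print(np.arctan2(m[1,0],m[0,0]))
E
```

```text
2.8833 [0.48231431 0.01285675 0.23112623] [-2.11147585e+00 -2.32515637e+00  2.56749929e-05] 0.04253429401698627 [-1.28004627e-01 -2.98847532e-01  1.93424678e+00  4.35832756e-04
  1.50684526e+00 -1.79508012e+00]
1.6670473477566479
```

View pics/w1.png

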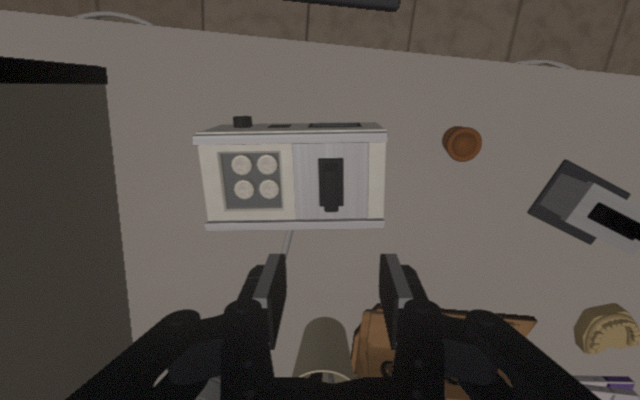

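The wrist view shows the box with its well at (252,180), the tab at (330,183), the dish at (462,143) and the stand at the right (590,205). I'll enlarge it and refine the fit.

```bash
python3 - <<'E'
from h import *
import pickle
w=pickle.load(open("w1.pkl","rb"))
crop(w,190,112,105,125,6,"pics/w1a.png");crop(w,285,112,110,125,6,"pics/w1b.png")
E
```

```text
(no output)
```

View pics/w1a.png

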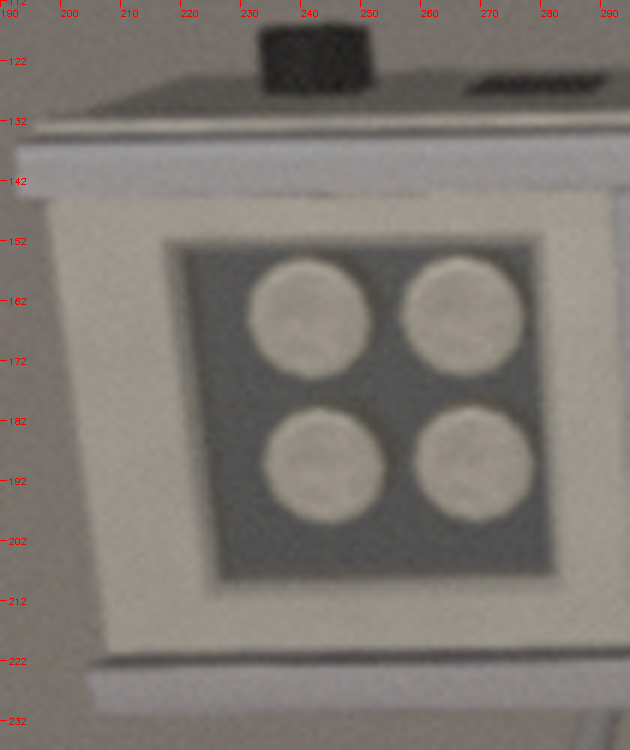

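View pics/w1b.png

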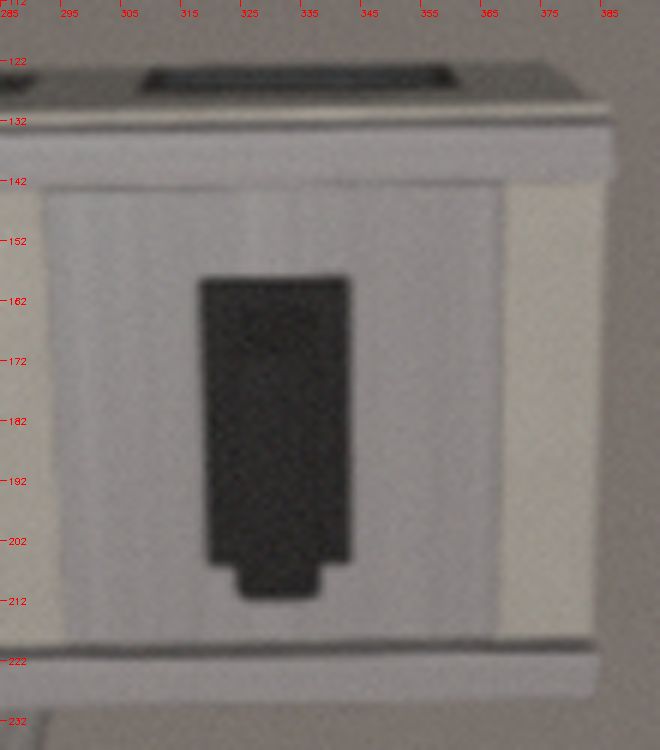

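```bash
python3 - <<'E'
from h import *
import pickle
from scipy.optimize import least_squares
w=pickle.load(open("w1.pkl","rb"));H=.5
def W(p,b):
    c,sn=np.cos(p[2]),np.sin(p[2]);b=np.array(b)/1000.
    return np.array([p[0]+c*b[0]-sn*b[1],p[1]+sn*b[0]+c*b[1],b[2]])
# (u,v),(bx,by,bz), k: multiply slide
P=[((192.5,136),(-43.5,-82,82),0),((193,144.5),(-36.5,-82,82),0),((386.5,132.5),(-43.5,82,82),0),((387,142),(-36.5,82,82),0),
((204.5,223.5),(36.5,-82,82),0),((206,230.5),(43.5,-82,82),0),((384.5,221),(36.5,82,82),0),((384,227.5),(43.5,82,82),0),
((217.5,152),(-26,-64,72),0),((280.5,151),(-26,-12,72),0),((283.5,209.5),(26,-12,72),0),((226,211),(26,-64,72),0),
((318.3,158.3),(-18,32,76),1),((343.3,158),(-18,44,76),1),((319.8,206),(18,32,106),1),((343.6,206),(18,44,106),1)]
f=lambda p:np.concatenate([proj(w,W(p,np.array(b)-[0,k*p[3]*1000,0]))-(np.array(u)-H) for u,b,k in P])
r=least_squares(f,[.486,-.022,.1,.004],loss='soft_l1',x_scale=[.01,.01,.1,.01]);p=r.x
print(p.round(4));print(f(p).reshape(-1,2).round(1).tolist())
print("tab",W(p,(0,38-p[3]*1000,91)),"slot",W(p,(0,38,72)))
for z in(.076,):
  for u in[(293.5,160),(295,200),(368.5,160),(368.2,200)]:
    q=plane(w,u[0]-H,u[1]-H,z)[:2]-p[:2];c,s=np.cos(p[2]),np.sin(p[2]);print("cover y",-s*q[0]+c*q[1])
E
```

```text
[ 0.4849 -0.0227  0.1168  0.0024]
[[-1.4, -1.1], [-0.6, -1.2], [1.3, -1.9], [0.6, -2.9], [-0.1, 0.4], [-0.6, 0.6], [0.8, -0.7], [1.1, -0.0], [1.5, 1.1], [-2.3, 0.8], [-1.3, -1.7], [0.0, -2.1], [7.5, 2.4], [-3.7, 2.4], [6.6, 5.3], [-2.6, 5.0]]
tab [0.48077076 0.01268355 0.091     ] slot [0.48049555 0.01502838 0.072     ]
cover y 0.0014799437454081285
cover y 0.0007326147689436626
cover y 0.06680861509896632
cover y 0.06692835987919178
```

```bash
python3 - <<'E'
from h import *
import pickle
from scipy.optimize import least_squares
w=pickle.load(open("w1.pkl","rb"));H=.5
def W(p,b):
    c,sn=np.cos(p[2]),np.sin(p[2]);b=np.array(b)/1000.
    return np.array([p[0]+c*b[0]-sn*b[1],p[1]+sn*b[0]+c*b[1],b[2]])
P=[((192.5,136),(-43.5,-82,82),0),((193,144.5),(-36.5,-82,82),0),((386.5,132.5),(-43.5,82,82),0),((387,142),(-36.5,82,82),0),
((204.5,223.5),(36.5,-82,82),0),((206,230.5),(43.5,-82,82),0),((384.5,221),(36.5,82,82),0),((384,227.5),(43.5,82,82),0),
((217.5,152),(-26,-64,72),0),((280.5,151),(-26,-12,72),0),((283.5,209.5),(26,-12,72),0),((226,211),(26,-64,72),0),
((324.7,211.5),(18,32,106),1),((338.3,211.5),(18,44,106),1)]
f=lambda p:np.concatenate([proj(w,W(p,np.array(b)-[0,k*p[3]*1000,0]))-(np.array(u)-H) for u,b,k in P])
r=least_squares(f,[.486,-.022,.1,.004],loss='soft_l1',x_scale=[.01,.01,.1,.01]);p=r.x
print(p.round(4));print(f(p).reshape(-1,2).round(1).tolist())
print("tab",W(p,(0,38-p[3]*1000,91)),"slot",W(p,(0,38,72)))
for b in[(-18,23,76),(-18,45,76),(-18,34,106),(18,23,76),(18,45,76),(18,23,90),(18,45,90),(18,23,85),(22,23,76)]:print(b,proj(w,W(p,b))+H)
E
```

```text
[ 0.4855 -0.0226  0.1131  0.0041]
[[-1.1, -0.7], [-0.4, -0.8], [1.5, -0.8], [0.7, -1.8], [-0.2, 0.8], [-0.7, 0.9], [0.7, 0.3], [0.9, 0.9], [1.7, 1.5], [-2.1, 1.5], [-1.3, -1.1], [-0.0, -1.7], [-0.5, 0.7], [0.5, 0.5]]
tab [0.48171505 0.01105758 0.091     ] slot [0.48125246 0.01512977 0.072     ]
(-18, 23, 76) [318.35640214 161.70117885]
(-18, 45, 76) [343.56819938 161.25451495]
(-18, 34, 106) [330.76131354 169.2780765 ]
(18, 23, 76) [319.59339366 200.86961978]
(18, 45, 76) [343.89579572 200.45530593]
(18, 23, 90) [319.00537616 205.93302804]
(18, 45, 90) [344.3849222  205.50253747]
(18, 23, 85) [319.22127175 204.07395496]
(22, 23, 76) [319.72534987 205.04791768]
```

Request:
step_arm:
  increments: "-0.05 0 1 0 0 -0.1;0 0 1 0 0 0;0 0 1 0 0 0;0 0 1 0 0 0;0 0 0.9 0 0 0;0 0 0.5 0 0 0;0 0 0.4 0 0 0;0 0 0 0 0 0"

```text
t: 3.55
tool_pos: [0.4812, 0.0125, 0.0844]
tool_rot: [-2.096, -2.336, 0.003]
contact_force: [0.4, 0.3, -1.2]
opening: 0.0427
```

Request:
step_arm:
  increments: "0 0 0 0 0 0;0 0 0 0 0 0;0 0 0 0 0 0;0 0 0 0 0 0;0 0 0 0 0 0;0 0 0 0 0 0"
  fingers: -1
  newtons: 25

```text
t: 4.05
tool_pos: [0.4839, 0.0116, 0.0881]
tool_rot: [2.098, 2.336, 0.003]
contact_force: [0.1, 0.3, 5.0]
opening: 0.0113
```

Request:
step_arm:
  increments: "-0.3 0 -0.06 0 0 0;-0.4 0 0 0 0 0;-0.4 0 0 0 0 0;-0.4 0 0 0 0 0;-0.4 0 0 0 0 0;-0.4 0 0 0 0 0;-0.3 0 0 0 0 0;0 0 0 0 0 0"

```text
t: 4.72
tool_pos: [0.4912, -0.0545, 0.0882]
tool_rot: [2.098, 2.333, 0.004]
contact_force: [5.6, -1.4, -2.8]
opening: 0.0113
```

Request:
step_arm:
  increments: "-0.15 0 0 0 0 0;-0.15 0 0 0 0 0;-0.05 0 0 0 0 0;0 0 0 0 0 0"

```text
t: 5.05
tool_pos: [0.4919, -0.0608, 0.0882]
tool_rot: [2.1, 2.336, 0.008]
contact_force: [5.1, 5.7, -1.3]
opening: 0.0112
```

Request:
step_arm:
  increments: "-0.08 0 0 0 0 0;-0.08 0 0 0 0 0;0 0 0 0 0 0"

```text
t: 5.3
tool_pos: [0.4919, -0.061, 0.0882]
tool_rot: [-2.096, -2.331, -0.017]
contact_force: [4.7, 20.2, 2.4]
opening: 0.0114
```

```bash
python3 - <<'E'
from h import *
from station import ctrl
t=ctrl.get_image("top")
crop(t,370,205,95,65,8,"pics/t2.png")
E
```

```text
(no output)
```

View pics/t2.png

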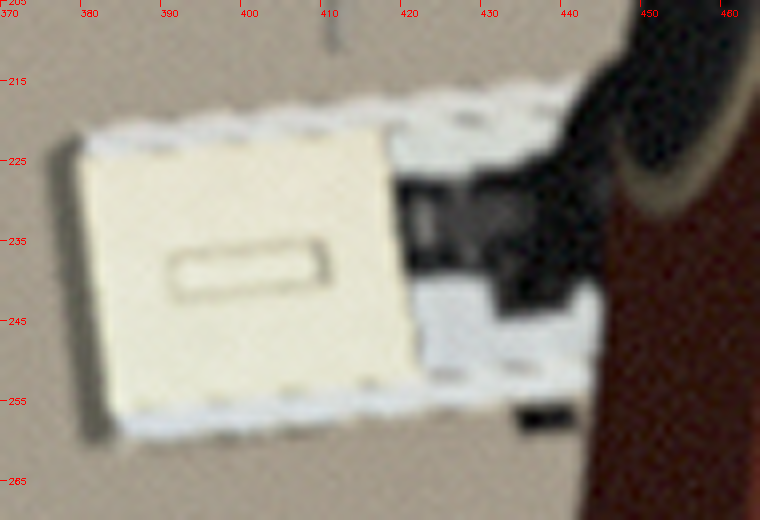

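Request:
step_arm:
  increments: "0.08 0 0 0 0 0;0.07 0 0 0 0 0;0 0 0 0 0 0"

```text
t: 5.6
tool_pos: [0.4919, -0.0608, 0.0882]
tool_rot: [2.098, 2.336, 0.007]
contact_force: [5.0, 6.2, -1.3]
opening: 0.0111
```

Request:
step_arm:
  increments: "0 0 0 0 0 0;0 0 0 0 0 0;0 0 0 0 0 0;0 0 0 0 0 0;0 0 -0.3 0 0 0;0 0 -0.8 0 0 0;0 0 -1 0 0 0;0 0 -1 0 0 0;0 0 -1 0 0 0;0 0 -0.9 0 0 0;0 0 -0.7 0 0 0;0 0 0 0 0 0"
  fingers: 0

```text
t: 6.6
tool_pos: [0.4927, -0.0627, 0.236]
tool_rot: [2.094, 2.331, 0.006]
contact_force: [0.3, 0.5, 0.7]
opening: 0.0428
```

```bash
python3 - <<'E'
from h import *
from station import ctrl
import pickle
t=ctrl.get_image("wrist");pickle.dump(t,open("w2.pkl","wb"))
cv2.imwrite("pics/w2.png",t["pixels"][:,:,::-1])
E
```

```text
(no output)
```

View pics/w2.png

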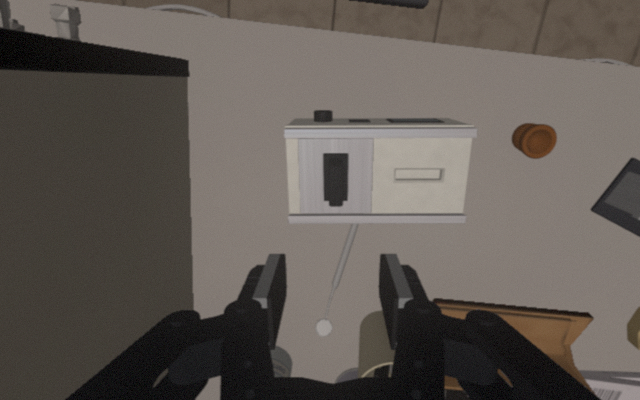

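The cover now lies over the well, with the tab at (336,178), and the slot is open at (418,174).

```bash
python3 - <<'E'
from h import *
import pickle
w=pickle.load(open("w2.pkl","rb"))
crop(w,365,112,115,115,6,"pics/w2b.png");crop(w,280,112,100,115,6,"pics/w2a.png")
E
```

```text
(no output)
```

View pics/w2b.png

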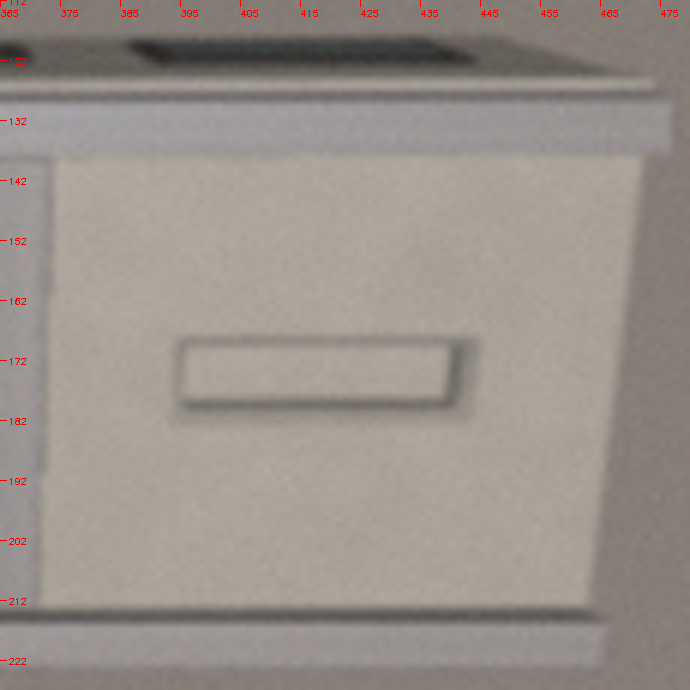

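View pics/w2a.png

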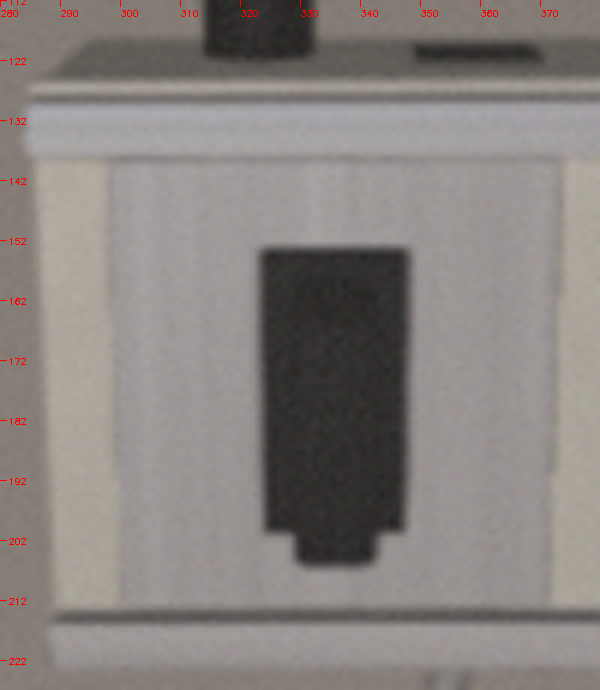

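```bash
python3 - <<'E'
from h import *
import pickle
from scipy.optimize import least_squares
w=pickle.load(open("w2.pkl","rb"));H=.5
t=pickle.load(open("im0.pkl","rb"))[0]
def W(p,b):
    c,sn=np.cos(p[2]),np.sin(p[2]);b=np.array(b)/1000.
    return np.array([p[0]+c*b[0]-sn*b[1],p[1]+sn*b[0]+c*b[1],b[2]])
P=[((284,128.5),(-43.5,-82,82)),((284,138),(-36.5,-82,82)),((476.5,128.5),(-43.5,82,82)),((476.8,137.7),(-36.5,82,82)),
((288.5,216),(36.5,-82,82)),((289.5,223),(43.5,-82,82)),((466,216),(36.5,82,82)),((465,223),(43.5,82,82)),
((394,168),(-7,15,72)),((445.5,168),(-7,61,72)),((442.5,181.5),(7,61,72)),((393.8,181.5),(7,15,72))]
f=lambda p:np.concatenate([proj(w,W(p,b))-(np.array(u)-H) for u,b in P])
r=least_squares(f,[.486,-.022,.1],loss='soft_l1');p=r.x
print(p.round(4));print(f(p).reshape(-1,2).round(1).tolist())
print("slot",W(p,(0,38,72)), "direct wrist",np.mean([plane(w,u[0]-H,u[1]-H,.072) for u,_ in P[8:]],0))
print("direct top",np.mean([plane(t,u-H,v-H,.072) for u,v in[(390.5,237),(409.5,235.3),(410.8,240.8),(391.5,242.5)]],0))
q=[plane(w,u[0]-H,u[1]-H,.072) for u,_ in P[8:]];d=q[1]+q[2]-q[0]-q[3];print("yaw slot",np.arctan2(-d[0],d[1]))
q=[plane(w,u[0]-H,u[1]-H,.082) for u,_ in P[:8]]
for a,b in((0,2),(1,3),(4,6),(5,7)): d=q[b]-q[a];print("yaw rail",np.arctan2(-d[0],d[1]),np.hypot(*d[:2]))
E
```

```text
[ 0.4855 -0.0231  0.1098]
[[-0.7, -0.2], [-0.3, -1.3], [1.7, -0.6], [0.3, -1.4], [-1.0, 0.8], [-1.6, 0.8], [0.6, 0.6], [0.7, 0.7], [0.1, -0.3], [-0.3, -0.4], [1.1, 1.1], [-0.5, 1.2]]
slot [0.48134796 0.01471776 0.072     ] direct wrist [0.48097479 0.01454539 0.072     ]
direct top [0.48155911 0.01604044 0.072     ]
yaw slot 0.10832842847761445
yaw rail 0.10775930525117348 0.16199599321227448
yaw rail 0.10941920130991399 0.1636409957144078
yaw rail 0.10888295531071093 0.1624247449502878
yaw rail 0.10898139190902692 0.1617240864947831
```

Request:
step_arm:
  increments: "1 0.13 0 0 0 0;1 0.13 0 0 0 0;1 0.13 0 0 0 0;1 0.13 0 0 0 0;1 0.13 0 0 0 0;1 0.13 0 0 0 0;1 0.13 0 0 0 0;1 0.13 0 0 0 0;1 0.13 0 0 0 0;1 0.13 0 0 0 0;1 0.13 0 0 0 0;1 0.13 0 0 0 0"

```text
t: 7.65
tool_pos: [0.4962, 0.2414, 0.2284]
tool_rot: [-2.098, -2.336, 0.004]
contact_force: [0.2, 0.6, 0.3]
opening: 0.0425
```

Request:
step_arm:
  increments: "1 0.12 0 0 0 1;0 0 0 0 0 1;0 0 0 0 0 1;0 0 0 0 0 1;0 0 0 0 0 1;0 0 0 0 0 1;0 0 0 0 0 1;0 0 0 0 0 1;0 0 0 0 0 1;0 0 0 0 0 1;0 0 0 0 0 1;0 0 0 0 0 1"

```text
t: 8.65
tool_pos: [0.4967, 0.2653, 0.2283]
tool_rot: [3.054, 0.736, -0.005]
contact_force: [-0.0, -0.1, 0.2]
opening: 0.0428
```

Request:
step_arm:
  increments: "0 0 0 0 0 1;0 0 0 0 0 1;0 0 0 0 0 1;0 0 0 0 0 1;0 0 0 0 0 1;0 0 0 0 0 1;0 0 0 0 0 1;0 0 0 0 0 1;0 0 0 0 0 0;0 0 0 0 0 0"

```text
t: 9.48
tool_pos: [0.4969, 0.2654, 0.2288]
tool_rot: [3.1, -0.5, -0.003]
contact_force: [0.6, -0.5, 0.2]
opening: 0.0429
```

```bash
python3 - <<'E'
from h import *
from station import ctrl
import pickle
w=ctrl.get_image("wrist");pickle.dump(w,open("w3.pkl","wb"))
cv2.imwrite("pics/w3.png",w["pixels"][:,:,::-1])
o=ctrl.get_obs();print(o["t"],o["tool_pos"],o["q"])
m=R.from_rotvec(o["tool_rot"]).as_matrix();print(np.arctan2(m[1,0],m[0,0]))
E
```

```text
9.5333 [0.497024   0.26544954 0.22915479] [ 3.58497293e-01 -9.10400797e-02  1.75827127e+00 -5.72321809e-05
  1.47623082e+00  6.78232923e-01]
-0.3197310366131731
```

View pics/w3.png

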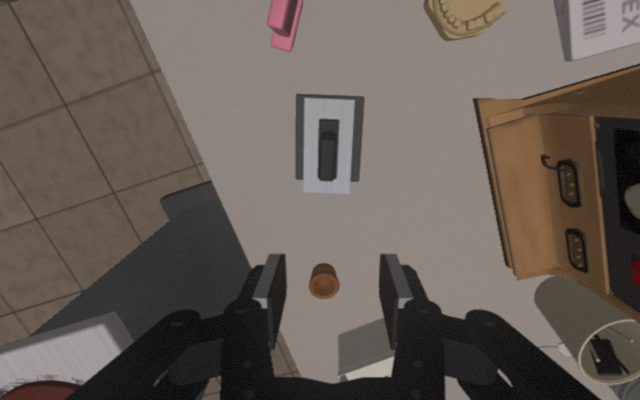

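The wrist view shows the stand with the black carrier at (328,150) and the pink part at the top (285,20). I'll confirm in a crop and fit.

```bash
python3 - <<'E'
from h import *
import pickle
w=pickle.load(open("w3.pkl","rb"))
crop(w,285,85,85,115,7,"pics/w3a.png")
E
```

```text
(no output)
```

View pics/w3a.png

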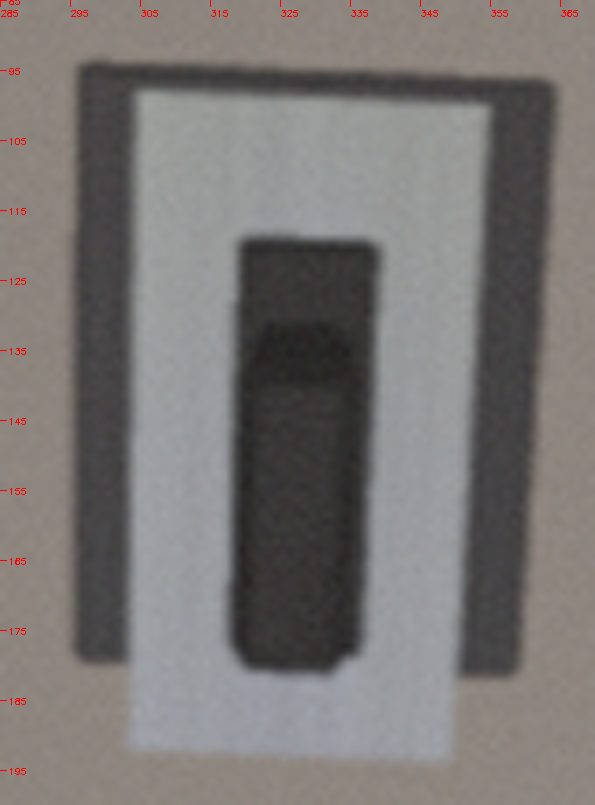

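```bash
python3 - <<'E'
from h import *
import pickle
from scipy.optimize import least_squares
w=pickle.load(open("w3.pkl","rb"));H=.5
def W(p,b):
    c,sn=np.cos(p[2]),np.sin(p[2]);b=np.array(b)/1000.
    return np.array([p[0]+c*b[0]-sn*b[1],p[1]+sn*b[0]+c*b[1],b[2]])
S=[((304.3,97.5),(-22,43,56)),((355.5,99),(22,43,56)),((349.5,193.5),(22,-43,56)),((303.5,192.5),(-22,-43,56))]
C=[((319,119.3),(-9,27,62)),((339,119.8),(9,27,62)),((317.8,175),(-9,-24,62)),((336.3,178.5),(9,-27,62)),
 ((320,139.5),(-6,17,108)),((335.8,139.5),(6,17,108)),((319.5,181),(-6,-17,108)),((333.7,181),(6,-17,108))]
for n,P in(("stand",S),("carrier",C)):
  f=lambda p:np.concatenate([proj(w,W(p,b))-(np.array(u)-H) for u,b in P])
  r=least_squares(f,[.4995,.29,-.335],loss='soft_l1');print(n,r.x.round(4),f(r.x).reshape(-1,2).round(1).tolist())
E
```

```text
stand [ 0.501   0.2932 -0.3564] [[0.3, 0.0], [-0.6, 0.5], [0.2, -0.0], [0.0, -0.7]]
carrier [ 0.5006  0.2922 -0.3554] [[-0.3, -0.5], [0.3, -0.2], [-0.4, 0.6], [0.6, 1.0], [-0.0, -1.5], [0.0, -0.9], [-0.6, 0.5], [0.5, 1.0]]
```

Request:
step_arm:
  increments: "0 0 0 0 0 0.35;-0.23 -0.56 0 0 0 0;0 -0.5 0 0 0 0;0 0 1 0 0 0;0 0 1 0 0 0;0 0 1 0 0 0;0 0 1 0 0 0;0 0 1 0 0 0;0 0 0.6 0 0 0;0 0 0.4 0 0 0;0 0 0.3 0 0 0;0 0 0 0 0 0"

```text
t: 10.53
tool_pos: [0.5007, 0.2924, 0.0712]
tool_rot: [3.091, -0.556, -0.003]
contact_force: [0.1, 0.3, 0.5]
opening: 0.043
```

```bash
python3 - <<'E'
from h import *
from station import ctrl
import pickle
w=ctrl.get_image("wrist");pickle.dump(w,open("w4.pkl","wb"))
cv2.imwrite("pics/w4.png",w["pixels"][:,:,::-1])
o=ctrl.get_obs();print(o["t"],o["tool_pos"],o["contact_force"])
m=R.from_rotvec(o["tool_rot"]).as_matrix();print(np.arctan2(m[1,0],m[0,0]))
E
```

```text
10.5833 [0.50140905 0.29266355 0.07257969] [-0.74371172 -0.31281865  0.02448778]
-0.35638929467917485
```

View pics/w4.png

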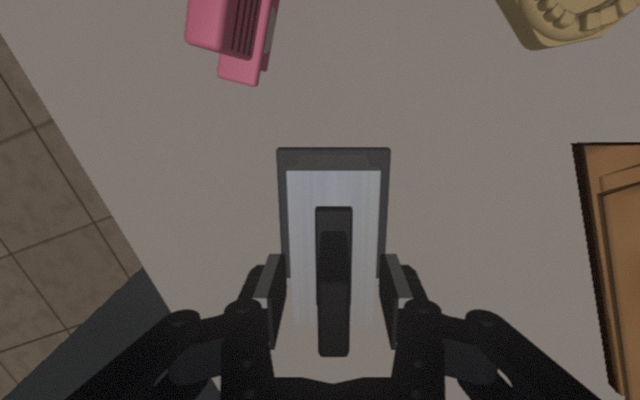

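The carrier's grip at (333,285) is centred between the jaws at (270,285) and (395,285), so I can close on it.

Request:
step_arm:
  increments: "0 0 0.05 0 0 0;0 0 0 0 0 0;0 0 0 0 0 0;0 0 0 0 0 0;0 0 0 0 0 0;0 0 0 0 0 0;0 0 0 0 0 0"
  fingers: -1
  newtons: 50

```text
t: 11.17
tool_pos: [0.5023, 0.2929, 0.0729]
tool_rot: [-3.09, 0.557, -0.003]
contact_force: [-0.9, -0.5, 6.0]
opening: 0.0113
```

Request:
step_arm:
  increments: "0 0 -0.2 0 0 0;0 0 -0.4 0 0 0;0 0 -0.6 0 0 0;0 0 -0.8 0 0 0;0 0 -0.8 0 0 0;0 0 -0.8 0 0 0;0 0 0 0 0 0;0 0 0 0 0 0"

```text
t: 11.83
tool_pos: [0.502, 0.2927, 0.1628]
tool_rot: [-3.091, 0.558, -0.003]
contact_force: [-0.3, 0.0, -1.1]
opening: 0.0117
```

```bash
python3 - <<'E'
from h import *
from station import ctrl
import pickle
w=ctrl.get_image("wrist");pickle.dump(w,open("w5.pkl","wb"))
cv2.imwrite("pics/w5.png",w["pixels"][:,:,::-1])
s=ctrl.get_image("side");crop(s,250,90,80,100,6,"pics/s5.png")
o=ctrl.get_obs();print(o["t"],o["tool_pos"],o["contact_force"],o["opening"],o["q"])
E
```

```text
11.9333 [0.50045039 0.29208941 0.1599596 ] [-0.30070454  0.10679303 -0.08491539] 0.011529009282346138 [ 3.99974864e-01  1.16948090e-03  1.78692844e+00 -1.38990306e-04
  1.35612293e+00  7.57021413e-01]
```

View pics/w5.png

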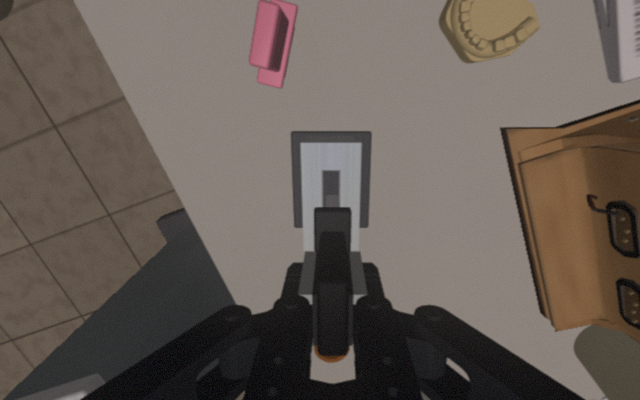

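View pics/s5.png

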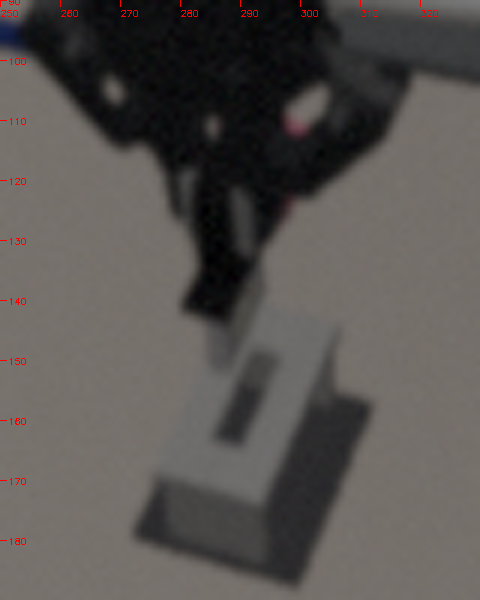

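The carrier is up. The stand's slot is empty at (331,185) in the wrist view and (290,155) in the side view. I'll check how it sits in the hand.

```bash
python3 - <<'E'
from h import *
import pickle
w=pickle.load(open("w5.pkl","rb"))
crop(w,280,165,110,120,6,"pics/w5a.png");crop(w,280,250,110,110,6,"pics/w5b.png")
E
```

```text
(no output)
```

View pics/w5a.png

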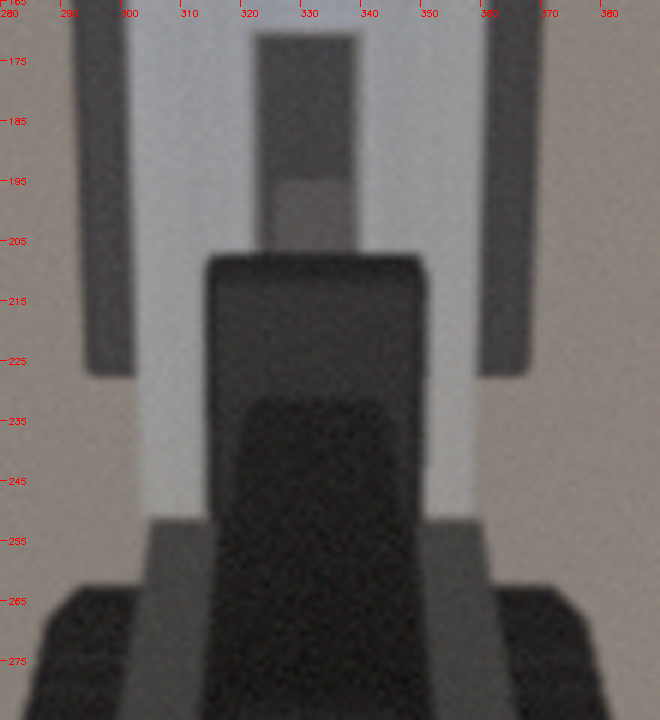

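View pics/w5b.png

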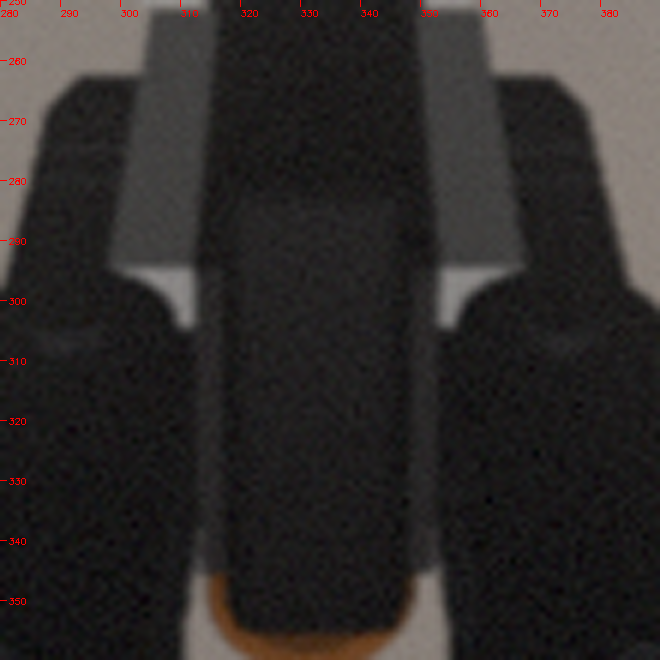

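```bash
cat > hand.py <<'E'
from h import *
from scipy.optimize import least_squares
def camtool(d,o):  # pose of camera in tool
    Rt=R.from_rotvec(o["tool_rot"]);Rc=R.from_rotvec(d["orientation"])
    return Rt.inv().apply(np.array(d["eye"])-o["tool_pos"]),(Rt.inv()*Rc)
E
python3 - <<'E'
from hand import *
from station import ctrl
import pickle
w=pickle.load(open("w5.pkl","rb"));o=ctrl.get_obs();H=.5
e,rc=camtool(w,o);print(e,rc.as_rotvec())
K=w["intrinsics"]
def pj(x):
    c=K@rc.inv().apply(np.array(x)-e);return c[:2]/c[2]
# carrier in tool: cy,cz(position of grip centre), pitch about tool x; carrier up = -tool z. coords (x,y,h)
P=[((314,207.5),(-9,-27,-29),1,1),((350,207.5),(9,-27,-29),1,1),((321,231.5),(-6,-17,-23),1,1),((344,231.5),(6,-17,-23),1,1),
((318.5,283.5),(-6,-17,23),0,1),((348,355.5),(6,17,23),0,1),((318.5,355.5),(-6,17,23),0,1),((312,345),(-9,27,-23),1,1),((352,345),(9,27,-23),1,1),
((325,195),(-3,-18,-75),1,1),((338.5,195),(3,-18,-75),1,1)]
def T(p,b):
    b=np.array(b)/1000.;v=np.array([b[0],b[1],-b[2]])
    return R.from_rotvec([p[3],p[4],p[5]]).apply(v)+p[:3]
f=lambda p:np.concatenate([(pj(T(p,b))-(np.array(u)-H))*[a,c] for u,b,a,c in P]+[np.array(p[3:6])*30])
r=least_squares(f,[0,0,-.019,0,0,0],loss='soft_l1',x_scale=[.01]*3+[.1]*3)
print(r.x.round(4));print(f(r.x)[:-3].reshape(-1,2).round(1).tolist())
print("tip in tool",T(r.x,(0,0,-75)),"collar bottom",T(r.x,(0,0,-29)))
E
```

```text
[ 5.37289139e-05 -8.15793108e-02 -1.45434871e-01] [-0.31627591  0.00460891  0.00045768]
[ 0.0007  0.0027 -0.0112  0.0181 -0.0044 -0.0037]
[[0.0, 0.3], [0.2, 0.1], [-0.9, -0.4], [0.5, -0.5], [-0.0, -0.7], [0.0, 1.2], [-0.0, 1.4], [3.7, -38.1], [-2.5, -38.4], [1.9, 0.9], [-2.1, 0.8]]
tip in tool [0.00038547 0.00135225 0.06377734] collar bottom [0.00059129 0.00218233 0.01778529]
```

Request:
step_arm:
  increments: "0 0 -0.2 0 0 0;0 0 -0.4 0 0 0;0 0 0 0 0 -0.93;0 0 0 0 0 -0.93;0 0 0 0 0 -0.93;0 0 0 0 0 -0.93;0 0 0 0 0 -0.93;0 0 0 0 0 0"

```text
t: 12.6
tool_pos: [0.5013, 0.2925, 0.1766]
tool_rot: [3.137, 0.172, -0.001]
contact_force: [-0.5, 0.6, -0.2]
opening: 0.0117
```

Request:
step_arm:
  increments: "-0.18 0.5 0 0 0 0;-0.18 1 0 0 0 0;-0.18 1 0 0 0 0;-0.18 1 0 0 0 0;-0.18 1 0 0 0 0;-0.18 1 0 0 0 0;-0.18 1 0 0 0 0;-0.18 1 0 0 0 0;-0.18 1 0 0 0 0;-0.18 1 0 0 0 0;-0.18 0.9 0 0 0 0;0 0.5 0 0 0 0"

```text
t: 13.6
tool_pos: [0.4805, 0.0137, 0.1765]
tool_rot: [3.136, 0.163, -0.001]
contact_force: [0.8, -0.3, -1.2]
opening: 0.0114
```

Request:
step_arm:
  increments: "0 0 0 0 0 0;0 0 0 0 0 0;0 0 0 0 0 0"

```text
t: 13.85
tool_pos: [0.4813, 0.0166, 0.1765]
tool_rot: [-3.137, -0.168, 0.0]
contact_force: [-0.9, -0.7, -1.0]
opening: 0.0115
```

```bash
python3 - <<'E'
from h import *
from station import ctrl
import pickle
for i in range(4):
    w=ctrl.get_image("wrist");o=ctrl.get_obs();m=R.from_rotvec(o["tool_rot"]).as_matrix()
    print(np.round(o["tool_pos"],4),np.arctan2(m[1,0],m[0,0]).round(4),m[:,2].round(4),np.round(w["eye"],4),o["t"])
t=ctrl.get_image("top");s=ctrl.get_image("side");pickle.dump((w,t,s),open("w6.pkl","wb"))
cv2.imwrite("pics/w6.png",w["pixels"][:,:,::-1])
crop(w,270,130,120,130,6,"pics/w6a.png");crop(s,235,220,90,115,6,"pics/s6.png");crop(t,370,190,100,80,8,"pics/t6.png")
E
```

```text
[0.4813 0.0168 0.1765] 0.108 [-2.e-04  3.e-04 -1.e+00] [0.4722 0.0972 0.3189] 13.9
[0.4814 0.017  0.1765] 0.1085 [-2.e-04  2.e-04 -1.e+00] [0.4722 0.0975 0.3188] 13.95
[0.4814 0.017  0.1765] 0.1089 [-2.e-04  1.e-04 -1.e+00] [0.4722 0.0976 0.3188] 14.0
[0.4814 0.017  0.1765] 0.109 [-2.e-04  1.e-04 -1.e+00] [0.4722 0.0977 0.3188] 14.05
```

View pics/w6.png

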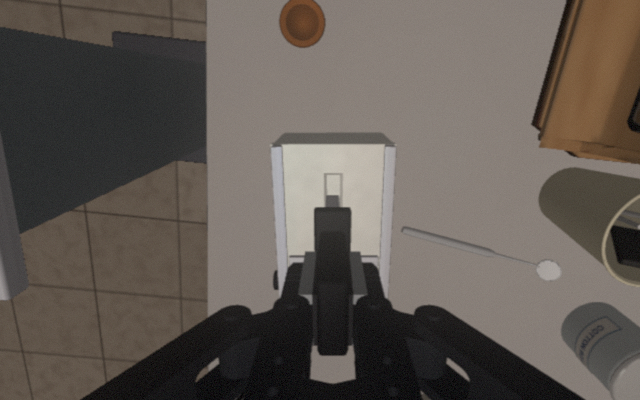

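View pics/w6a.png

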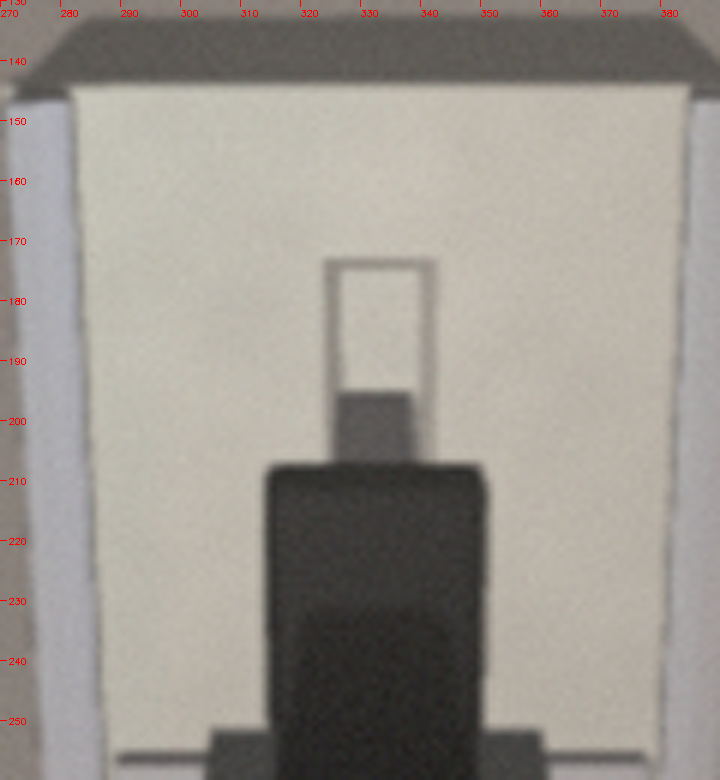

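View pics/s6.png

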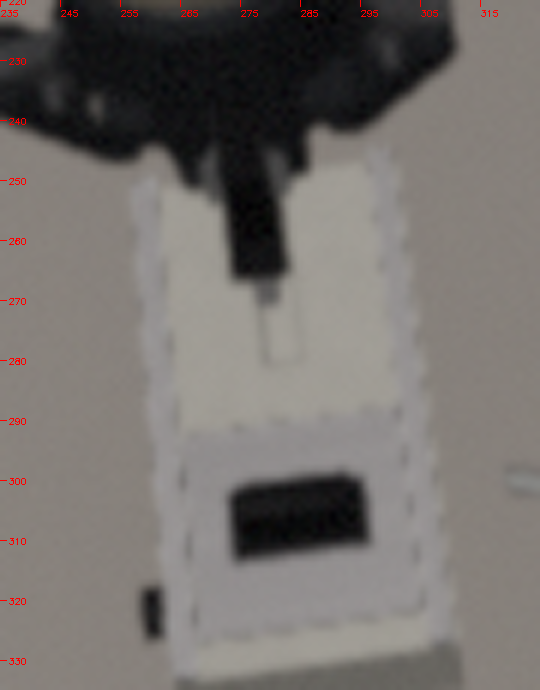

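View pics/t6.png

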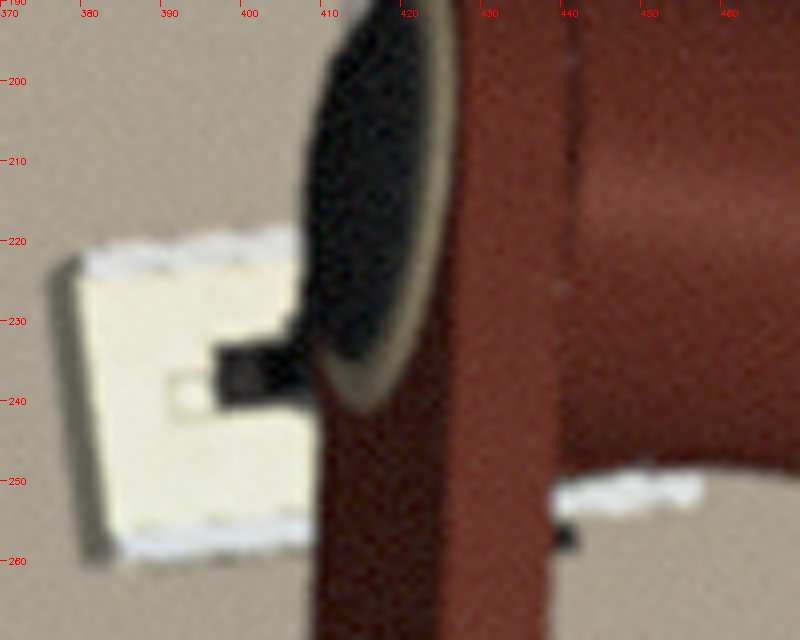

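```bash
python3 - <<'E'
from hand import *
import pickle
from station import ctrl
w,t,s=pickle.load(open("w6.pkl","rb"));H=.5
o=ctrl.get_obs();Rt=R.from_rotvec(o["tool_rot"])
def tl(u,z): return Rt.inv().apply(plane(w,u[0]-H,u[1]-H,z)-o["tool_pos"])*1000
for n,u,z in [("slot nearL",(323.9,173.5),.072),("slot nearR",(342.3,173.5),.072),("slotL",(326,200),.072),("slotR",(342,200),.072),
 ("plateL",(282,144),.072),("plateR",(385,144),.072),("rail inL",(281.8,146.5),.082),("rail inR",(385.5,146.5),.082),("railinL",(287.,240),.082),("railinR",(380.5,240),.082),
 ("tipL",(326,195.5),.1127),("tipR",(338.5,195.5),.1127),("bladeL",(325,206),.118),("bladeR",(338.8,206),.118),("colL",(314.5,208.5),.1585),("colR",(350.3,208.5),.1585)]:
    print(n,tl(u,z).round(1))
def ts(u,z): return Rt.inv().apply(plane(s,u[0]-H,u[1]-H,z)-o["tool_pos"])*1000
for n,u,z in [("slot farL",(279,280.5),.072),("slot farR",(284.7,280),.072),("tip",(278,270),.1127),("tipR",(281,270),.1127),("collL",(273.5,266.5),.1585),("collR",(283,265.5),.1585)]: print("S",n,ts(u,z).round(1))
E
```

```text
slot nearL [ -6.8 -20.8 104.5]
slot nearR [  6.7 -20.8 104.5]
slotL [ -5.4  -0.4 104.5]
slotR [  6.6  -0.4 104.5]
plateL [-36.5 -42.4 104.5]
plateR [ 36.9 -42.4 104.5]
rail inL [-35.2 -42.2  94.5]
rail inR [ 35.8 -42.2  94.5]
railinL [-34.6  27.9  94.5]
railinR [35.5 27.9 94.5]
tipL [ -4.5 -16.7  63.8]
tipR [  3.3 -16.7  63.8]
bladeL [ -5.1 -11.6  58.5]
bladeR [  3.4 -11.6  58.5]
colL [ -9.3 -24.3  18. ]
colR [  8.3 -24.3  18. ]
S slot farL [ -6.2  22.1 104.5]
S slot farR [  5.   22.7 104.5]
S tip [-4.1 15.4 63.8]
S tipR [ 1.5 16.1 63.8]
S collL [-9.3 24.5 18. ]
S collR [ 7.7 25.  18. ]
```

Request:
step_arm:
  increments: "0.03 0.05 0.2 0 0 0;0 0 0.4 0 0 0;0 0 0.4 0 0 0;0 0 0.3 0 0 0;0 0 0.2 0 0 0;0 0 0 0 0 0;0 0 0 0 0 0"

```text
t: 14.73
tool_pos: [0.4821, 0.0152, 0.1384]
tool_rot: [-3.137, -0.169, 0.002]
contact_force: [-0.1, 0.1, -1.0]
opening: 0.0114
```

```bash
python3 - <<'E'
from hand import *
import pickle
from station import ctrl
w=ctrl.get_image("wrist");s=ctrl.get_image("side");pickle.dump((w,s),open("w7.pkl","wb"))
crop(w,280,150,110,110,6,"pics/w7a.png");crop(s,235,220,90,115,6,"pics/s7.png")
print(ctrl.get_obs()["tool_pos"])
E
```

```text
[0.48271061 0.01508672 0.13940985]
```

View pics/w7a.png

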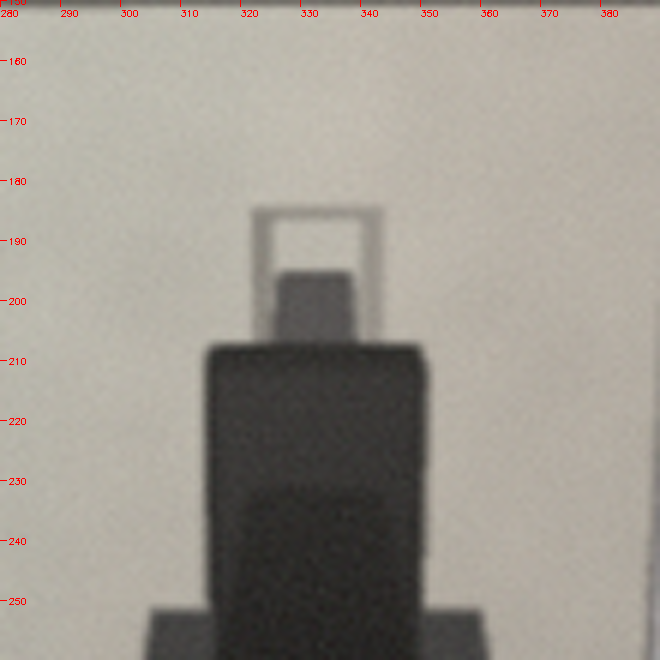

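View pics/s7.png

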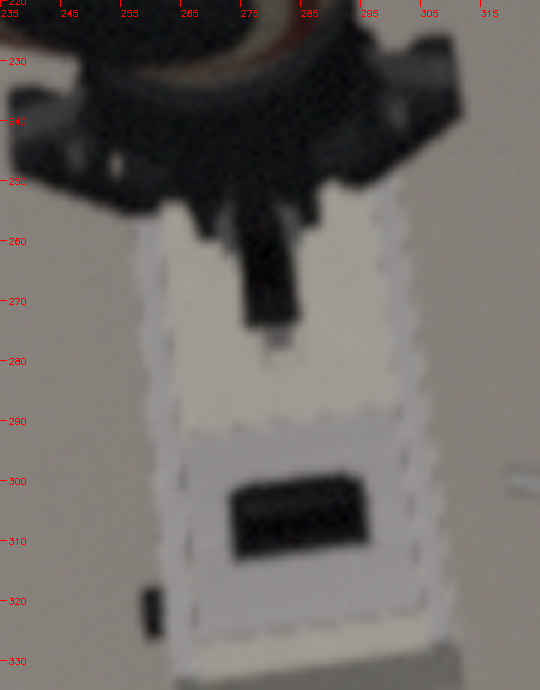

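```bash
python3 - <<'E'
from hand import *
import pickle
from station import ctrl
w,s=pickle.load(open("w7.pkl","rb"));H=.5
o=ctrl.get_obs();Rt=R.from_rotvec(o["tool_rot"]);tz=.1384
def tl(d,u,z): return Rt.inv().apply(plane(d,u[0]-H,u[1]-H,z)-o["tool_pos"])*1000
for n,d,u,z in [("mouthL",w,(321.5,184.7),.072),("mouthR",w,(343.7,184.7),.072),("innerL",w,(325,186.5),.07),("innerR",w,(339.7,186.5),.07),("tipL",w,(325.5,195.3),.0745),("tipR",w,(338.5,195.3),.0745),
("S tipL",s,(279.5,278),.0745),("S tipR",s,(283,277.5),.0745),("S mouth",s,(279.5,280.5),.072),("S mouth",s,(284.5,280.2),.072)]:
    print(n,tl(d,u,z).round(1))
E
```

```text
mouthL [ -8.1 -23.   67.4]
mouthR [  5.8 -23.   67.4]
innerL [ -5.9 -21.2  69.4]
innerR [  3.4 -21.2  69.4]
tipL [ -5.6 -16.8  64.9]
tipR [  2.6 -16.8  64.9]
S tipL [-5.6 16.1 64.9]
S tipR [ 1.2 16.1 64.9]
S mouth [-6.2 20.3 67.4]
S mouth [ 3.5 21.1 67.4]
```

Request:
step_arm:
  increments: "0.01 -0.03 0.1 0 0 0;0 0 0.15 0 0 0;0 0 0.15 0 0 0;0 0 0 0 0 0"

```text
t: 15.17
tool_pos: [0.482, 0.016, 0.128]
tool_rot: [-3.137, -0.17, 0.002]
contact_force: [-0.6, 0.0, -1.3]
opening: 0.0116
```

Request:
step_arm:
  increments: "0 0 0.15 0 0 0;0 0 0.15 0 0 0;0 0 0.15 0 0 0;0 0 0.1 0 0 0;0 0 0 0 0 0"

```text
t: 15.58
tool_pos: [0.482, 0.016, 0.1143]
tool_rot: [-3.137, -0.17, 0.003]
contact_force: [0.1, -0.0, 0.1]
opening: 0.0112
```

Entry shows no contact force. I'll continue to the final height.

Request:
step_arm:
  increments: "0 0 0.15 0 0 0;0 0 0.15 0 0 0;0 0 0.15 0 0 0;0 0 0.1 0 0 0;0 0 0 0 0 0;0 0 0 0 0 0"

```text
t: 16.08
tool_pos: [0.4824, 0.0159, 0.1013]
tool_rot: [-3.137, -0.17, 0.001]
contact_force: [-0.1, -0.6, -0.4]
opening: 0.0115
```

```bash
python3 - <<'E'
from hand import *
import pickle
from station import ctrl
for i in range(3):
    w=ctrl.get_image("wrist");o=ctrl.get_obs();print(o["tool_pos"],o["contact_force"],o["wrist_torque"],o["opening"],o["t"])
s=ctrl.get_image("side");pickle.dump((w,s),open("w8.pkl","wb"))
cv2.imwrite("pics/w8.png",w["pixels"][:,:,::-1])
crop(w,270,150,130,110,6,"pics/w8a.png");crop(s,235,220,90,115,6,"pics/s8.png")
E
```

```text
[0.48265174 0.01591086 0.10158419] [ 0.20723147 -0.68872268  0.06009241] [0.01099846 0.00458808 0.01249517] 0.011668219149400146 16.1333
[0.4827147  0.01589861 0.10170912] [-0.30146369  0.20554211 -0.54034075] [-0.02682456 -0.01010354  0.04087625] 0.010947558324390538 16.1833
[0.48280144 0.01588458 0.10182916] [ 0.39950834 -0.0193245  -1.06358926] [ 0.00708675 -0.0358937  -0.01858131] 0.011740915678410447 16.2333
```

View pics/w8a.png

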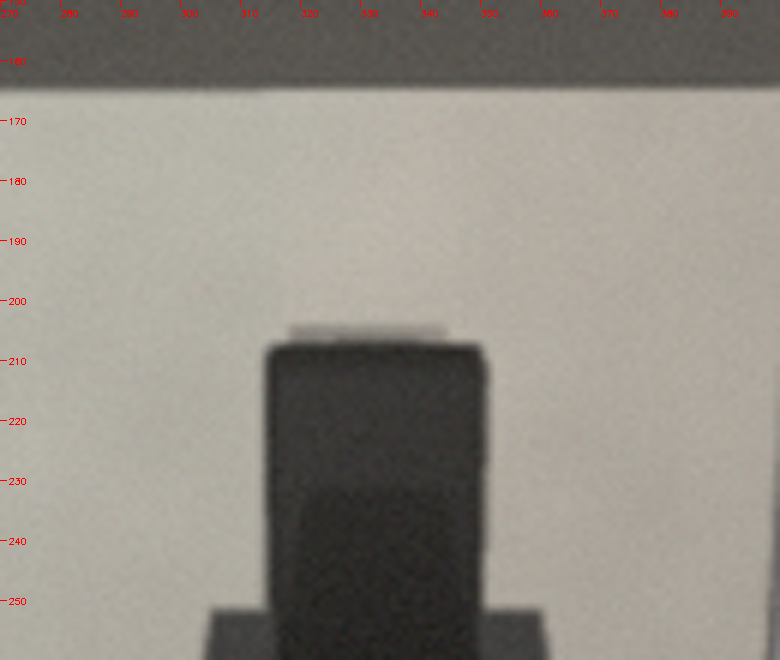

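View pics/s8.png

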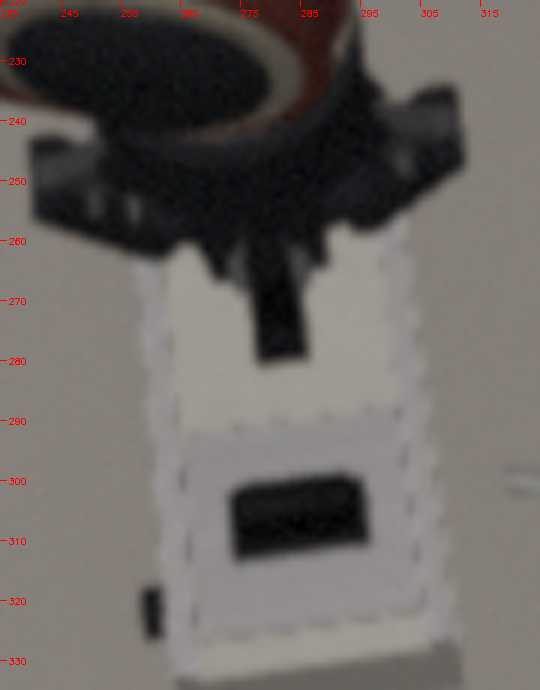

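Request:
step_arm:
  increments: "0 0 0.08 0 0 0;0 0 0 0 0 0;0 0 0 0 0 0;0 0 0 0 0 0"

```text
t: 16.62
tool_pos: [0.4826, 0.0159, 0.0995]
tool_rot: [3.137, 0.17, -0.0]
contact_force: [-0.8, 0.2, -0.6]
opening: 0.0117
```

```bash
python3 - <<'E'
from hand import *
import pickle
from station import ctrl
w=ctrl.get_image("wrist");s=ctrl.get_image("side");o=ctrl.get_obs();print(o["tool_pos"],o["contact_force"],o["wrist_torque"],o["opening"],o["t"])
cv2.imwrite("pics/w9.png",w["pixels"][:,:,::-1]);cv2.imwrite("pics/s9.png",s["pixels"][:,:,::-1])
crop(w,270,150,130,110,6,"pics/w9a.png");crop(s,235,230,90,100,6,"pics/s9a.png")
# expected projections in side view of collar far-end bottom edge for heights
Rt=R.from_rotvec(o["tool_rot"])
for h in(.080,.082,.084,.086):
    b=np.array([.4855,-.0231]);c,sn=np.cos(.109),np.sin(.109)
    q=lambda x,y,z:np.array([b[0]+c*x-sn*y,b[1]+sn*x+c*y,z])
    print(h,"side far",proj(s,q(0,.011,h))+.5,"wrist near",proj(w,q(0,.065,h))+.5)
print("mouth side far",proj(s,q(0,.015,.072))+.5,"wrist near",proj(w,q(0,.061,.072))+.5)
E
```

```text
[0.48260277 0.01589404 0.09957241] [-0.28967346 -0.58017858 -1.0065616 ] [ 0.04408612  0.01080313 -0.01183702] 0.011441724374076532 16.7167
0.08 side far [282.01682017 282.26120477] wrist near [330.6014145  204.22462123]
0.082 side far [281.93995328 281.93173719] wrist near [330.57947444 205.54814612]
0.084 side far [281.86278673 281.60098519] wrist near [330.55703612 206.90172808]
0.086 side far [281.78531876 281.26894123] wrist near [330.53408238 208.28640277]
mouth side far [282.11635185 281.60586507] wrist near [330.70492352 206.52998974]
```

View pics/w9a.png

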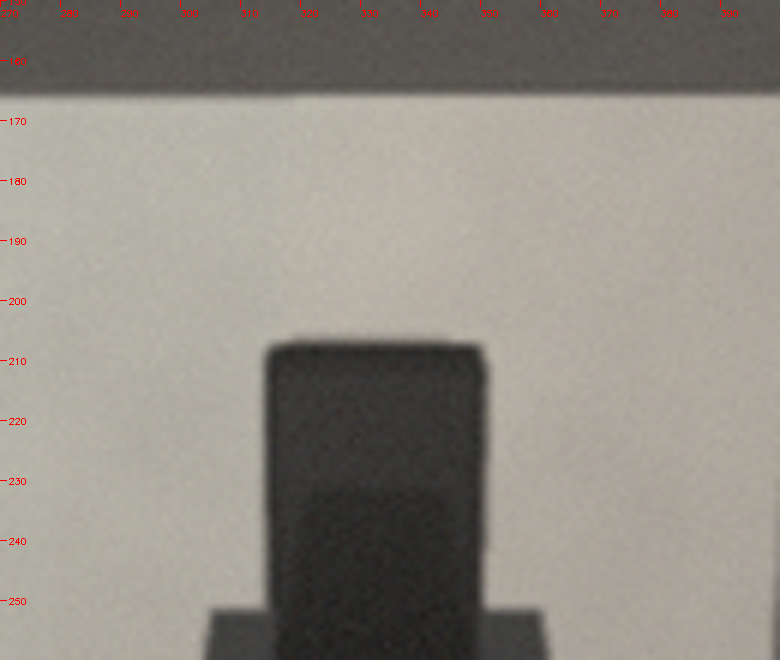

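View pics/s9.png

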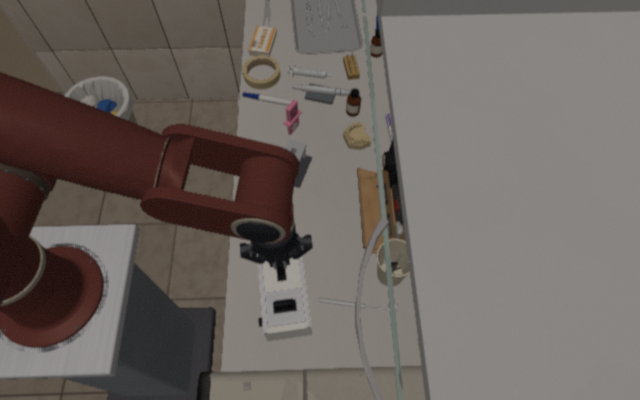

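```bash
python3 - <<'E'
from h import *
import pickle
w=pickle.load(open("w2.pkl","rb"));b=np.array([.4855,-.0231]);c,s=np.cos(.109),np.sin(.109)
for u in[(298.3,165),(299.5,190),(373,165),(372,190)]:
    q=plane(w,u[0]-.5,u[1]-.5,.076)[:2]-b;print((-s*q[0]+c*q[1]).round(4))
u=plane(w,293+40.5,206-.5,.106)[:2]-b;print("tab",-s*u[0]+c*u[1])
from station import ctrl
o=ctrl.get_obs();print(o["contact_force"],o["opening"],o["t"])
E
```

```text
-0.071
-0.0707
-0.0046
-0.0047
tab -0.03924858670879138
[-0.28967346 -0.58017858 -1.0065616 ] 0.011441724374076532 16.7167
```

The cover's centre is at about -38 mm, so it is on its end stop (0.076). The carrier hangs free with about 1 N of force, and the collar is about 10 mm above the box. I'm handing it in.

```bash
python3 -c "
from station import ctrl
print(ctrl.finish_job())"
```

```text
the job is handed in; nothing more can be done
None
```

I slid the cover off the slot to its end stop over the well. Then I lifted the black carrier out of its stand, lowered its blade through the slot, and handed in at 16.7 s with the gripper still holding it. I left the pink look-alike and the other bystanders alone.

Last checks:
- **Cover:** the stop was felt at about 20 N. Images taken right after put the cover's centre about 38 mm to the box's -y, which is fully over the well, and the slot was seen open. In the last side view the tab had not visibly moved.
- **Carrier:** the fingers still held at an 11.4 mm opening. Contact force was about 1 N, within the sensor's noise, so the blade is not pressed against the slot.
- **Collar height:** the estimates differ slightly. From the tool height and how the carrier sits in the hand it is 10 to 11 mm above the box top; from the last wrist view about 12 mm, give or take 2 mm.
- **Blade:** by those figures the blade is about 35 mm below the box top. I could not see it inside the box.

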